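# Load the mould dryer upside down and start it

### The arm

A 6-joint arm with a two-finger parallel gripper is mounted at the origin on the work surface. World frame = base frame: x ahead of the robot, y to its left, z up, the work surface at z = 0. Lengths are in m, angles in rad, forces in N, time in s.
With the tool pointing down it reaches from about 0.425 to 0.925 m from the base axis. Payload 12.5 kg.
Tool frame: the origin (TCP) lies midway between the tips of the shut fingers; the grasp point (between the pads) lies ctrl.pinch_z behind it (ctrl.pinch_z is the distance from the TCP to the grasp point, in m); z points along the fingers, y is the line along which they close (so a half turn about z gives the same grasp; the last joint's range is limited). The gripper opens to 85 mm and grips with 20 to 120 N. Pads are 22 mm wide; open, the fingers measure 114 mm over their backs; the gripper's body (76 mm by 85 mm) begins 54 mm behind the grasp point. The pads swing forward as they close: fully open they stand 13 mm farther back than shut.
Start: joints at [1.035, 0.491, 1.559, -0, 1.092, -0.106], TCP at [0.26, 0.568, 0.231] pointing down, gripper open.
Joint ranges: [-3.1, 3.1], [-0.84, 2.19], [0.05, 2.79], [-1.13, 4.28], [0.06, 2.93], [-2.69, 2.69]. Speed limits (rad/s): [2.22, 2.22, 2.79, 3.14, 3.14, 3.14].

### API

Orientations are given as a rotation vector (axis times angle).
In Python, from workcell import ctrl, gripper_to, planner, sense, capture, camera_info, workorder gives the robot as it stands. Calls block until the motion is done:
- ctrl.movep(position, orientation): joint-space move of the TCP to a pose.
- ctrl.line_to(position, frame=None, v=0.15, guard=None): straight line of the TCP; frame=None keeps the orientation; v is the mean speed in m/s. With guard (N) it stops when the force on the tool has changed by that much, and returns True; else False.
- ctrl.move_j(angles): joint-space move.
- gripper_to(opening): opening from 0.0 (shut) to 1.0 (fully open); the grip force is fixed at half the most; returns when the fingers have stopped.
- ctrl.hold(seconds).
- planner.ik(position, orientation): joint angles nearest the present ones, or None.
- sense(): the state.
- capture(name): name is "scene" or "top"; returns (picture, depth): 420x560x3 uint8, blue, green, red; 420x560 float32, m along the optical axis (not along the pixel's ray), 0 where there is no reading.
- camera_info(name): a dict with "intrinsics" (3x3 intrinsics, pixels), "dist" ([k1, k2, p1, p2, k3] as OpenCV has them; the pictures are not rectified), "R" (3x3) and "t" (3): a world point X has camera coordinates R X + t. Camera axes: x right, y down, z forward; pixel columns grow to the right and rows downward; lengths in m; the calibration is good to about 2 mm. A picture is of the moment at which its call begins. camera_info takes no time and is no camera call.
A pose or a line that the arm cannot do raises ctrl.IKError and nothing moves.
- workorder.sign_off(): hands the job in; it is judged then, once.
The state is a dict: "time_s": time; "joint_pos": joint angles; "qd": joint speeds; "effort": joint torques, N m; "ee_pos": TCP position; "orientation": TCP orientation; "contact_force": force on the tool from outside, world axes, zero at the start; "ft_torque": the same for the moment, N m; "finger_gap": opening from 0.0 (shut) to 1.0 (fully open); "grip_force": force on a finger pad.
Only numpy, scipy, OpenCV 4.12 (cv2) and the standard library are available. Lean on these libraries where they do the work, as an engineer would, in place of code of your own. Each camera call takes 0.05 s, during which the arm holds its last target. There are 200 camera calls.

### The job

Turn the grey cube mould upside down and set it flat in the middle of the dryer's steel rack. Only then start the dryer: push its knob in, turn it clockwise past the safety stop as far as it goes, and let it spring back up. Leave everything else standing where it is.

Things in the scene. Friction and masses are not known exactly. Their poses are not given: they have to be found in the camera images.
- mold: the cube mould: a stiff grey silicone cube, 56 mm on each side, 60 to 130 g, open on one face (square cavity 42 mm wide, walls and floor about 7 mm). Starts upright, open side up, on the counter. Origin at the centre of its closed bottom face; its z axis points from there to the open face (so z points down when it is upside down), x and y along its sides. Its centre is 28 mm from the origin along z.
- dryer: the mould dryer, fixed: a low white box 170 mm deep (x), 300 mm wide (y), flat deck 45 mm above the counter, with a steel rack and a grey knob on its deck. Origin under its centre at counter height; x points to its rear (off mark side), y to its left where the rack is, z up.
- rack_center (a point): centre of the top face of the dryer's rack, a flat slotted steel plate 110 x 110 mm without rim, its top 51 mm above the counter; axes as the dryer
- knob_center (a point): fixed point on the vertical axis of the knob, 67 mm above the counter, level with the top of its disc when not pushed in; axes as the dryer. The knob is a plain grey disc 84 mm in diameter and 12 mm thick on the deck, with one upright fin on top: 10 mm thick, 18 mm high, reaching from 12 to 40 mm out from the axis. The rest of the disc's top is flat and bare.
- knob (a joint): angle of the knob, rad, growing clockwise seen from above. At 0 (off) the fin points along the dryer's +x; at 1.57 (end stop, full on) along the dryer's -y. Light friction (0.04 N m), stays where it is left. Not pushed in it turns freely only up to about 0.47, where the safety stop blocks it; pushed in by 6 mm or more it passes under the stop, and from about 0.95 on it may rise again. Starts between 0 and 0.35.
- knob_push (a joint): how far the knob is pushed down, m: 0 up, 0.009 at the bottom. Spring: about 4 N to start, 8 N at 6 mm, 10 N at 9 mm. The whole knob, fin included, goes down. It can be pushed anywhere on the disc or fin.
- pail: bystander: small open tin-plated pail, 68 mm wide at the rim, 75 mm high, loose; origin under its centre
- jar: bystander: round glass jar with metal lid, 64 mm wide, 70 mm high, loose; origin under its centre
- bottle: bystander: amber bottle 44 mm wide, 110 mm high, loose; origin under its centre
- whisk: bystander: small stainless whisk lying down, 185 mm long along its x, 38 mm wide, 25 mm high, loose; origin on the counter near its middle
- wood_box: bystander: closed wooden box with brass latch, 100 mm (x) by 150 mm (y), 78 mm high, fixed; origin under its centre
- pipette_stand: bystander: wooden stand with glass pipettes, 70 mm (x) by 160 mm (y), 160 mm high, fixed; origin under its centre
There are look-alikes about, which are no part of the job. What is shaped like the mold but turquoise is not meant.

How it is judged:
By the outcome, as a careful person would: the job done as asked, in the order asked, and still so for the second after the job is handed in, with the robot touching nothing.
It also fails if it takes over 72 s, if anything falls off the work surface, if the arm or the gripper's body presses on something with over 40 N, if the wrist force passes 120 N, or if a joint passes its speed limit or range.

## Working session

There is one attempt and no reset: what is moved stays moved. The work goes in short steps, each a Python script; the robot and the scene stay as the last script left them, time stands still between calls to the robot, and variables do not carry over. Pictures are saved under pics/ and viewed, at most 10 in all, crops included, and the job is handed in when it is done.

```bash
ls; mkdir -p pics
python3 - <<'E'
from workcell import *
import cv2,numpy as np
for n in("scene","top"):
    p,d=capture(n); cv2.imwrite(f"pics/{n}0.png",p); np.save(f"{n}0.npy",d)
    c=camera_info(n); print(n,c, (d>0).mean())
    R=np.array(c["R"]);print(-R.T@np.array(c["t"]))
print(ctrl.pinch_z,sense())
E
```

```text
pics
scene {'intrinsics': array([[483.36253092,   0.        , 284.9418363 ],
       [  0.        , 483.36253092, 199.62221849],
       [  0.        ,   0.        ,   1.        ]]), 'dist': array([0.01054953, 0.        , 0.        , 0.        , 0.        ]), 'R': array([[ 0.86505072,  0.50167908,  0.00231396],
       [ 0.31786029, -0.54450983, -0.77619191],
       [-0.38813927,  0.67218089, -0.63049247]]), 't': array([-0.47506909, -0.11273631,  1.6892437 ])} 0.9958715986394557
[ 1.10245508 -0.95853113  0.97864972]
top {'intrinsics': array([[480.39014919,   0.        , 278.60390813],
       [  0.        , 480.39014919, 209.795674  ],
       [  0.        ,   0.        ,   1.        ]]), 'dist': array([-0.00661279,  0.        ,  0.        ,  0.        ,  0.        ]), 'R': array([[ 0.01370709, -0.99979202, -0.01510106],
       [-0.99680399, -0.01247431, -0.07890632],
       [ 0.07870153,  0.01613437, -0.99676765]]), 't': array([0.00151396, 0.58844085, 1.33535373])} 0.9959736394557823
[ 0.48144506 -0.01269105  1.37749197]
0.0187 {'time_s': 0.1, 'joint_pos': array([ 1.03542283e+00,  4.91450377e-01,  1.55938201e+00,  5.94008131e-07,
        1.09171631e+00, -1.05584750e-01]), 'qd': array([ 0.00105385, -0.00096784, -0.00063912,  0.00012827,  0.00054809,
        0.00048293]), 'effort': array([ 2.37675304e-03, -6.19436288e+01, -2.62026000e+01, -9.02940587e-05,
        2.92997698e-03,  3.19936555e-05]), 'ee_pos': array([0.26029169, 0.56799831, 0.2308188 ]), 'orientation': array([-6.69862542e-01, -3.06903750e+00,  1.42488904e-03]), 'contact_force': array([ 0.8578264 , -0.45733651, -0.2189678 ]), 'ft_torque': array([ 0.01342104, -0.03654674,  0.02294371]), 'grip_force': 0.0, 'finger_gap': 0.9979963301586458}
```

View pics/top0.png

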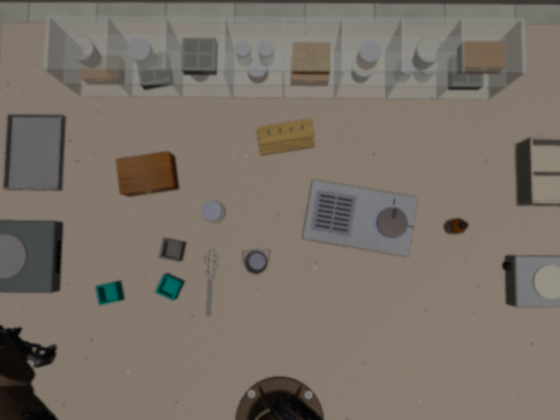

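View pics/scene0.png

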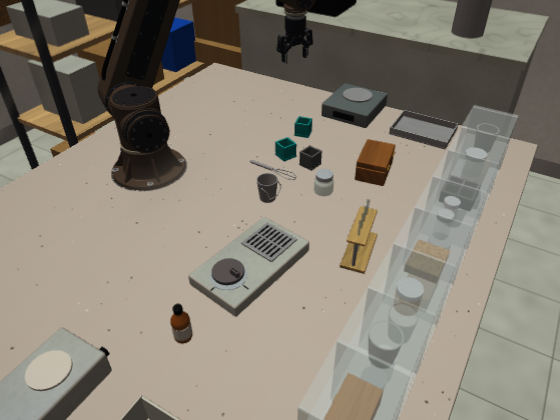

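The top view shows the grey mould at about (173,249), with turquoise look-alikes at (110,292) and (170,287). The dryer is at about (360,217), its rack at (333,212) on the left and its knob at (392,222), with the fin pointing up the image. The scene view agrees. Next I measure with the calibration.

```bash
cat > h.py <<'E'
from workcell import *
import cv2,numpy as np
from scipy.spatial.transform import Rotation as Ro
def cam(n):
    c=camera_info(n); return [np.array(c[k]) for k in("intrinsics","dist","R","t")]
def rays(n,px):
    K,D,R,t=cam(n); u=cv2.undistortPoints(np.float64(px).reshape(-1,1,2),K,D).reshape(-1,2)
    return -R.T@t, np.c_[u,np.ones(len(u))]@R
def onplane(n,px,z):
    o,d=rays(n,px); return o+d*((z-o[2])/d[:,2])[:,None]
def cloud(n,dep):
    v,u=np.mgrid[:420,:560]; o,d=rays(n,np.c_[u.ravel(),v.ravel()])
    return (o+d*dep.reshape(-1,1)).reshape(420,560,3)
def rect(P):
    (c,s,a)=cv2.minAreaRect(np.float32(P[:,:2])); return np.round(c,4),np.round(s,4),round(a,1)
E
python3 - <<'E'
from h import *
for n,win in(("top",dict(m=(155,232,192,266),d=(295,170,425,265))),("scene",dict(m=(295,142,326,172),d=(180,210,320,315)))):
    p=cv2.imread(f"pics/{n}0.png"); C=cloud(n,np.load(f"{n}0.npy"))
    print(n,"counter z",np.percentile(C[300:310,300:310,2] if n=="top" else C[330:340,230:240,2],[5,50,95]))
    for k,(a,b,c,d) in win.items():
        W=C[b:d,a:c].reshape(-1,3)
        if k=="m":
            for lo,hi in((.012,.075),(.045,.07)):
                M=W[(W[:,2]>lo)&(W[:,2]<hi)]; print("mold",lo,len(M),rect(M),np.percentile(M[:,2],[50,90]))
        else:
            M=W[(W[:,2]>.03)&(W[:,2]<.1)]; print("dryer",rect(M),np.percentile(M[:,2],[10,50,90]))
            M=W[(W[:,2]>.06)&(W[:,2]<.074)]; print("disc",len(M),cv2.minEnclosingCircle(np.float32(M[:,:2])),M.mean(0))
            M=W[(W[:,2]>.076)&(W[:,2]<.1)]; print("fin",len(M),M.mean(0) if len(M) else 0, rect(M) if len(M)>3 else 0)
    a,b,c,d=(140,190,440,310) if n=="top" else (170,130,350,320)
    im=p[b:d,a:c]; f=2 if n=="top" else 3
    cv2.imwrite(f"pics/{n}crop.png",cv2.convertScaleAbs(cv2.resize(im,None,fx=f*1.0,fy=f*1.0,interpolation=cv2.INTER_CUBIC),alpha=1.6))
E
```

```text
top counter z [-0.00448437  0.00017877  0.00340383]
mold 0.012 318 (array([0.4742, 0.3057]), array([0.0575, 0.0561]), 78.3) [0.05263269 0.05813574]
mold 0.045 212 (array([0.474, 0.306]), array([0.0574, 0.0557]), 78.9) [0.05535919 0.05880876]
dryer (array([ 0.5697, -0.2169]), array([0.3012, 0.1708]), 80.9) [0.04199428 0.04677204 0.06394992]
disc 706 ((0.5823149681091309, -0.22218596935272217), 0.1240481361746788) [ 0.55426719 -0.29872993  0.06701202]
fin 42 [ 0.58085863 -0.30504851  0.08461389] (array([ 0.5814, -0.3054]), array([0.0092, 0.0283]), 79.2)
scene counter z [-0.00444628 -0.00120154  0.00235776]
mold 0.012 393 (array([0.5012, 0.2793]), array([0.0724, 0.213 ]), 51.6) [0.04147928 0.05578231]
mold 0.045 159 (array([0.5009, 0.2785]), array([0.0707, 0.2106]), 51.6) [0.05219131 0.06644794]
dryer (array([ 0.5599, -0.2757]), array([0.4153, 0.173 ]), 80.7) [0.04019434 0.04435536 0.06377677]
disc 610 ((0.5540565252304077, -0.36488744616508484), 0.103497214615345) [ 0.55487003 -0.30659494  0.06525744]
fin 72 [ 0.57375252 -0.36099526  0.0832846 ] (array([ 0.5719, -0.3944]), array([0.1849, 0.03  ]), 83.6)
```

View pics/scenecrop.png

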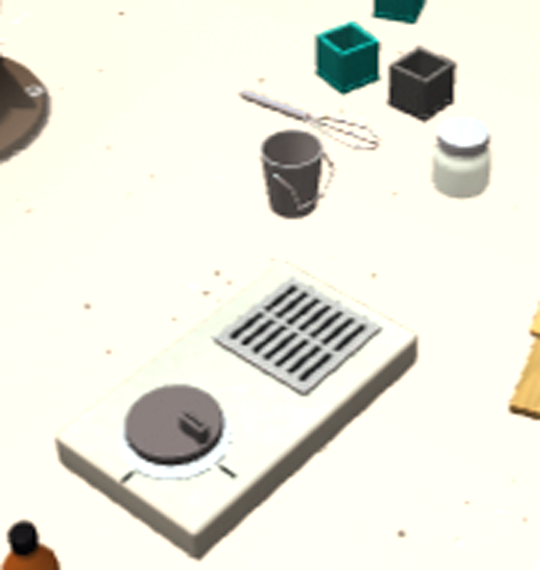

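The crop shows the mould at crop (422,83), open side up. The rack is at (297,335), and the knob at (175,425) with its fin towards (200,430), near the off mark. The depth fits match the given sizes: mould 57x56 mm, dryer 301x171 mm. Next I refine the rack and knob centres in both views and check reachability.

Run:
```python
from h import *
for n,(a,b,c,d),(e,f,g,h) in(("top",(310,186,358,240),(372,200,412,242)),("scene",(240,220,300,264),(206,252,252,292))):
    p=cv2.imread(f"pics/{n}0.png"); g_=cv2.cvtColor(p,6)
    for nm,(x0,y0,x1,y1),z in(("slots",(a,b,c,d),.051),("disc",(e,f,g,h),.067)):
        w=g_[y0:y1,x0:x1]; th,m=cv2.threshold(w,0,255,cv2.THRESH_BINARY_INV+cv2.THRESH_OTSU)
        k,l,s,_=cv2.connectedComponentsWithStats(m)
        if nm=="disc": m=np.uint8(l==1+np.argmax(s[1:,4]))
        else: m=np.uint8(np.isin(l,[i for i in range(1,k) if s[i,0]>0 and s[i,1]>0 and s[i,0]+s[i,2]<x1-x0 and s[i,1]+s[i,3]<y1-y0 and s[i,4]>8]))
        P=onplane(n,np.argwhere(m)[:,::-1]+[x0,y0],z)
        print(n,nm,th,len(P),rect(P),P.mean(0))
# reach
mold=np.array([.4742,.3058]);rack=np.array([.588,-.14])
def tool(az,phi,roll):
    a=np.array([np.sin(phi)*np.cos(az),np.sin(phi)*np.sin(az),-np.cos(phi)])
    y=np.array([-np.sin(az),np.cos(az),0])*(-1 if roll else 1)
    return np.c_[np.cross(y,a),y,a]
for nm,p,z,azs in(("mold",mold,.028,np.radians([-11.4,78.6])),("rack",rack,.079,np.radians([-9.1,80.9,-99.1]))):
  for az in azs:
    for phi in (20,30,45,60,70):
      for r in(0,1):
        T=tool(az,np.radians(phi),r); 
        for dz in(0,.12):
          q=planner.ik(np.r_[p,z+dz]+T[:,2]*ctrl.pinch_z,Ro.from_matrix(T).as_rotvec())
          print(nm,round(np.degrees(az)),phi,r,dz,None if q is None else np.round(q,2))
```

```text
top slots 95.0 1198 (array([ 0.5799, -0.1427]), array([0.0962, 0.1004]), 80.7) [ 0.58011283 -0.14288096  0.051     ]
top disc 99.0 790 (array([ 0.5545, -0.2985]), array([0.0825, 0.0856]), 28.3) [ 0.55503839 -0.29967926  0.067     ]
scene slots 111.0 640 (array([ 0.5856, -0.1497]), array([0.1099, 0.1074]), 80.8) [ 0.5852406  -0.15074787  0.051     ]
scene disc 117.0 709 (array([ 0.5608, -0.307 ]), array([0.0807, 0.0916]), 36.8) [ 0.56055469 -0.30810194  0.067     ]
mold -11 20 0 0 [ 0.55  0.7   2.03 -1.01  0.28  0.14]
mold -11 20 0 0.12 [ 0.55  0.49  1.96 -0.52  0.49 -0.38]
mold -11 20 1 0 None
mold -11 20 1 0.12 None
mold -11 30 0 0 None
mold -11 30 0 0.12 [ 0.61  0.5   2.03 -1.02  0.44  0.14]
mold -11 30 1 0 None
mold -11 30 1 0.12 None
mold -11 45 0 0 [0.69 0.8  2.16 4.2  0.68 1.34]
mold -11 45 0 0.12 None
mold -11 45 1 0 [ 0.69  0.8   2.16  4.2   0.68 -1.81]
mold -11 45 1 0.12 None
mold -11 60 0 0 [0.75 0.91 2.19 4.11 1.02 1.53]
mold -11 60 0 0.12 None
mold -11 60 1 0 [ 0.75  0.91  2.19  4.11  1.02 -1.61]
mold -11 60 1 0.12 None
mold -11 70 0 0 [0.79 0.99 2.2  4.11 1.25 1.61]
mold
[... 3393 characters left out ...]
ack -99 20 1 0 None
rack -99 20 1 0.12 None
rack -99 30 0 0 [-0.15  0.72  1.77 -0.76  0.82  0.59]
rack -99 30 0 0.12 [-0.15  0.56  1.69 -0.63  1.    0.39]
rack -99 30 1 0 [-0.15  0.72  1.77 -0.76  0.82 -2.55]
rack -99 30 1 0.12 None
rack -99 45 0 0 [-0.07  0.79  1.76 -1.    0.99  0.84]
rack -99 45 0 0.12 [-0.07  0.61  1.7  -0.9   1.13  0.62]
rack -99 45 1 0 [-0.07  0.79  1.76 -1.    0.99 -2.3 ]
rack -99 45 1 0.12 [-0.07  0.61  1.7  -0.9   1.13 -2.52]
rack -99 60 0 0 None
rack -99 60 0 0.12 [-0.01  0.69  1.71 -1.1   1.29  0.8 ]
rack -99 60 1 0 None
rack -99 60 1 0.12 [-0.01  0.69  1.71 -1.1   1.29 -2.34]
rack -99 70 0 0 None
rack -99 70 0 0.12 None
rack -99 70 1 0 None
rack -99 70 1 0.12 None
```

```bash
cat >> h.py <<'E'
def tool(az,phi,roll):
    az,phi=np.radians([az,phi])
    a=np.array([np.sin(phi)*np.cos(az),np.sin(phi)*np.sin(az),-np.cos(phi)])
    y=np.array([-np.sin(az),np.cos(az),0])*(-1 if roll else 1)
    return np.c_[np.cross(y,a),y,a]
def pose(g,T): return np.asarray(g,float)+T[:,2]*ctrl.pinch_z, Ro.from_matrix(T).as_rotvec()
def st():
    s=sense(); print("t%.1f"%s["time_s"],np.round(s["ee_pos"],4),"F",np.round(s["contact_force"],1),"gap %.3f gf %.1f"%(s["finger_gap"],s["grip_force"]),np.round(s["joint_pos"],2))
E
python3 - <<'E'
from h import *
C=cloud("scene",np.load("scene0.npy")).reshape(-1,3)
def near(C,c,r,lo,hi): return C[(np.hypot(*(C[:,:2]-c).T)<r)&(C[:,2]>lo)&(C[:,2]<hi)]
print("scene mold",rect(near(C,[.474,.306],.045,.049,.062)))
print("scene dryer",rect(near(C,[.57,-.217],.19,.036,.055)))
print("scene fin",rect(near(C,[.58,-.305],.03,.079,.09)))
C=cloud("top",np.load("top0.npy")); m=lambda a,b,c,d:C[b:d,a:c].reshape(-1,3)
T=m(150,270,192,305); T=T[T[:,2]>.012]; print("turq",rect(T),"zmax",np.percentile(T[:,2],95))
ex=np.array([np.cos(np.radians(-11.4)),np.sin(np.radians(-11.4))]); print("turq along mold x",np.max((T[:,:2]-[.474,.306])@ex))
S=m(250,110,325,162); S=S[S[:,2]>.03]; print("stand",rect(S),S[:,2].max(),S[:,0].min())
J=m(195,193,230,228); J=J[J[:,2]>.03]; print("jar",rect(J))
P=m(240,240,275,278); P=P[P[:,2]>.03]; print("pail",rect(P))
gripper_to(.84); T=tool(78.6,45,1); ctrl.movep(*pose([.474,.306,.16],T)); st()
E
```

```text
scene mold (array([0.4741, 0.3033]), array([0.0602, 0.0603]), 78.3)
scene dryer (array([ 0.569 , -0.2199]), array([0.3022, 0.173 ]), 80.7)
scene fin (array([ 0.5806, -0.309 ]), array([0.0109, 0.0291]), 78.3)
turq (array([0.4038, 0.1619]), array([0.0764, 0.3745]), 12.4) zmax 0.05941263317218996
turq along mold x 0.0702898008972263
stand (array([ 0.6562, -0.0325]), array([0.3365, 0.15  ]), 10.4) 1.3774919663536898 0.4814450569051129
jar (array([0.5388, 0.1022]), array([0.2568, 0.0612]), 64.4)
pail (array([0.4461, 0.0469]), array([0.0648, 0.1229]), 3.1)
t1.7 [0.4765 0.3196 0.1471] F [-0.4 -0.4  0.2] gap 0.841 gf 0.0 [ 0.17  0.52  2.1   1.38  0.74 -0.81]
```

Both views agree within about 3 mm, so I average them. Now I pick the mould at a 45° tilt.

Run:
```python
from h import *
T=tool(78.6,45,1); M=[.4741,.3046]
print(ctrl.line_to(pose([*M,.029],T)[0],v=.12,guard=12)); st()
gripper_to(0.0); st()
ctrl.line_to(pose([*M,.16],T)[0],v=.15); st()
p,d=capture("scene"); cv2.imwrite("pics/pick.png",cv2.convertScaleAbs(cv2.resize(p[60:330,180:420],None,fx=2.2,fy=2.2),alpha=1.5))
```

```text
False
t3.0 [0.4768 0.3178 0.0163] F [-0.   0.5  0.3] gap 0.837 gf 0.0 [ 0.17  0.79  2.15  1.73  0.73 -1.29]
t3.2 [0.4769 0.3177 0.0165] F [-1.3 -1.4  6.4] gap 0.650 gf 63.3 [ 0.17  0.79  2.15  1.73  0.73 -1.29]
t4.3 [0.4765 0.3175 0.1462] F [-0.6  0.1 -1.6] gap 0.647 gf 63.3 [ 0.17  0.52  2.1   1.38  0.74 -0.81]
```

View pics/pick.png

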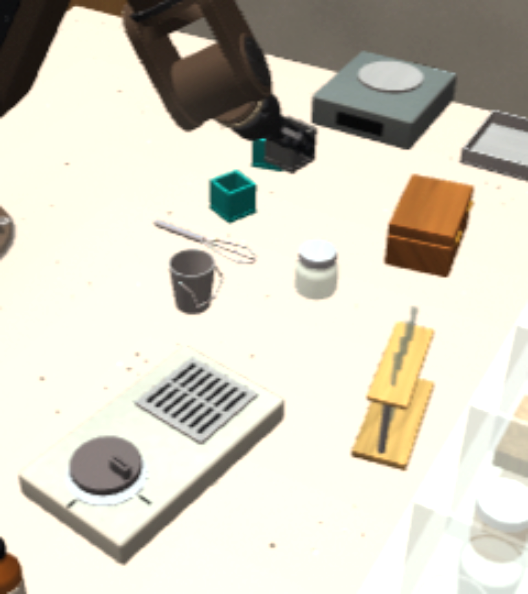

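The mould is held (gap 55 mm, at about (290,145)) and its neighbours are undisturbed. First tipping: I set it on its side on the rack.

Run:
```python
from h import *
RK=[.580,-.1443]
T1=tool(-99.1,45,0); Tv=tool(-10,0,0)
q=planner.ik(*pose([.53,.08,.30],Tv)); print("via",None if q is None else np.round(q,2))
ctrl.line_to(pose([.4741,.3046,.22],tool(78.6,45,1))[0],v=.2)
qv=planner.ik(*pose([.53,.08,.30],Tv)); q2=planner.ik(*pose([*RK,.19],T1)); print(np.round(qv,2),np.round(q2,2))
ctrl.move_j((np.array(sense()["joint_pos"])*0.5+np.array(q2)*0.5)+np.array([0,-.15,0,0,0,0])); st()
ctrl.movep(*pose([*RK,.19],T1)); st()
ctrl.line_to(pose([*RK,.086],T1)[0],v=.12); ctrl.hold(.1); st()
print(ctrl.line_to(pose([*RK,.073],T1)[0],v=.02,guard=5)); st()
p,d=capture("scene"); cv2.imwrite("pics/p1.png",cv2.convertScaleAbs(cv2.resize(p[130:330,170:400],None,fx=2.5,fy=2.5),alpha=1.5))
```

```text
via [ 0.03  0.31  1.71 -0.    1.12 -1.37]
[ 0.03  0.31  1.71 -0.    1.12 -1.37] [-0.07  0.62  1.73 -0.91  1.1   0.65]
t5.8 [0.4819 0.1199 0.1978] F [-0.9 -0.4 -0.1] gap 0.649 gf 63.3 [0.05 0.37 1.89 0.15 0.94 0.02]
t6.8 [ 0.5775 -0.1566  0.1765] F [ 0.9  0.9 -0.2] gap 0.646 gf 63.3 [-0.07  0.62  1.73 -0.91  1.1   0.64]
t8.0 [ 0.5782 -0.1574  0.0736] F [ 0.3  0.3 -0.8] gap 0.650 gf 63.3 [-0.07  0.77  1.78 -1.01  0.99  0.84]
True
t8.4 [ 0.5781 -0.1575  0.0668] F [-1.   0.9  5.9] gap 0.645 gf 63.6 [-0.07  0.78  1.78 -1.01  0.98  0.85]
```

View pics/p1.png

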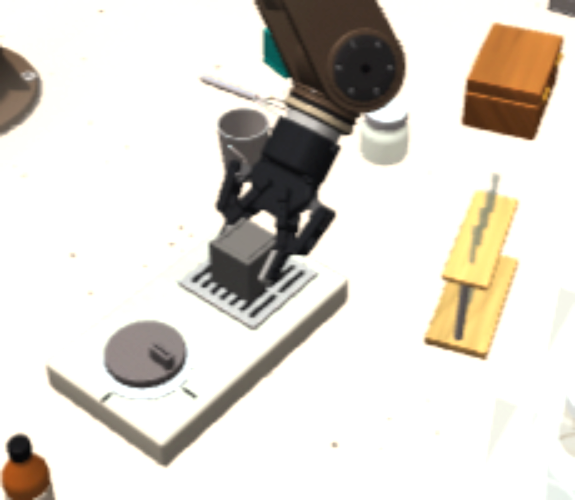

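The mould stands on its side on the rack, closed bottom towards the knob (about (245,260)) and opening towards +y, as planned. Now I release, take a top picture to relocate it, and regrasp from the knob side.

Run:
```python
from h import *
RK=np.array([.580,-.1443]); T1=tool(-99.1,45,0); T2=tool(80.9,45,1)
gripper_to(.84)
g=np.r_[RK,.080]
ctrl.line_to(pose(g-T1[:,2]*.13,T1)[0],v=.2); st()
q2=planner.ik(*pose([*RK,.21],T2)); print(np.round(q2,2))
ctrl.move_j(np.array(sense()["joint_pos"])*.5+np.array(q2)*.5+[0,-.2,0,0,0,0]); st()
p,d=capture("top"); cv2.imwrite("pics/t1.png",p)
C=cloud("top",d).reshape(-1,3); M=C[(np.hypot(*(C[:,:2]-RK).T)<.06)&(C[:,2]>.09)&(C[:,2]<.118)]; print(len(M),rect(M),np.median(M[:,2]))
p,d=capture("scene"); cv2.imwrite("pics/s1.png",p)
C=cloud("scene",d).reshape(-1,3); M=C[(np.hypot(*(C[:,:2]-RK).T)<.06)&(C[:,2]>.1)&(C[:,2]<.114)]; print(len(M),rect(M) if len(M)>5 else 0)
```

```text
t9.5 [ 0.592 -0.067  0.158] F [0.3 0.9 0.9] gap 0.838 gf 0.0 [ 0.07  0.67  1.68 -0.84  1.18  0.72]
[-0.61  0.62  1.64  0.71  1.36 -0.79]
t10.3 [ 0.5197 -0.0931  0.2306] F [ 1.1  1.1 -0.9] gap 0.845 gf 0.0 [-0.27  0.45  1.66 -0.07  1.27 -0.03]
4 (array([ 0.5507, -0.1619]), array([0.0087, 0.0008]), 73.7) 0.10370632599512364
319 (array([ 0.5802, -0.1481]), array([0.0583, 0.0593]), 78.7)
```

Run:
```python
from h import *
RK=np.array([.580,-.1443]); G=[.5802,-.1463]; T2=tool(80.9,45,1); T3=tool(80.9,45,0)
ctrl.movep(*pose([*G,.21],T2)); st()
print(ctrl.line_to(pose([*G,.080],T2)[0],v=.12,guard=12)); st()
gripper_to(0.0); st()
ctrl.line_to(pose([*G,.21],T2)[0],v=.15)
q=planner.ik(*pose([*RK,.21],T3)); print(np.round(q,2)); ctrl.move_j(q); st()
ctrl.line_to(pose([*RK,.087],T3)[0],v=.12); ctrl.hold(.1); st()
print(ctrl.line_to(pose([*RK,.073],T3)[0],v=.02,guard=5)); st()
p,d=capture("scene"); cv2.imwrite("pics/p2.png",cv2.convertScaleAbs(cv2.resize(p[130:330,170:400],None,fx=2.5,fy=2.5),alpha=1.5))
```

```text
t11.2 [ 0.582  -0.1323  0.196 ] F [0.2 0.1 0. ] gap 0.843 gf 0.0 [-0.61  0.63  1.64  0.7   1.36 -0.78]
False
t12.4 [ 0.5826 -0.1334  0.0675] F [-0.7  0.4  0.5] gap 0.837 gf 0.0 [-0.62  0.8   1.7   0.76  1.18 -0.96]
t12.7 [ 0.5825 -0.1334  0.0676] F [-0.3 -2.   4.5] gap 0.648 gf 63.4 [-0.62  0.8   1.7   0.76  1.18 -0.96]
[-0.61  0.62  1.64  0.71  1.36  2.36]
t16.4 [ 0.5821 -0.1313  0.1967] F [ 0.5  0.2 -1.5] gap 0.647 gf 63.2 [-0.61  0.62  1.64  0.71  1.36  2.36]
t17.6 [ 0.5824 -0.1314  0.0745] F [-0.4 -0.4  0. ] gap 0.645 gf 63.3 [-0.61  0.79  1.7   0.76  1.18  2.19]
True
t18.1 [ 0.5821 -0.1312  0.0668] F [-0.9 -0.3  5.3] gap 0.643 gf 63.7 [-0.61  0.8   1.71  0.76  1.18  2.18]
```

View pics/p2.png

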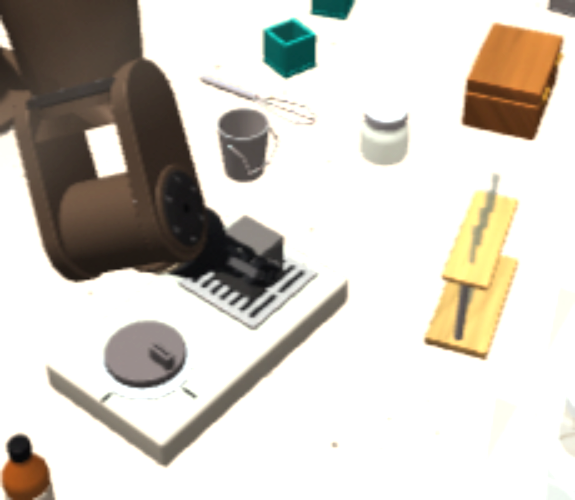

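The mould's closed face is up (about (255,235)) and it is in contact with the rack. I release, retreat, verify from both cameras, and plan the knob move.

Run:
```python
from h import *
RK=np.array([.580,-.1443]); T3=tool(80.9,45,0)
gripper_to(.84); st()
ctrl.line_to(pose(np.r_[RK,.080]-T3[:,2]*.12,T3)[0],v=.2)
ctrl.movep(*pose([.42,-.25,.25],tool(-10,0,1))); st()
K0=np.array([.5543,-.300])
for n in("top","scene"):
    p,d=capture(n); cv2.imwrite(f"pics/{n}2.png",p); C=cloud(n,d).reshape(-1,3)
    nr=lambda c,r,lo,hi:C[(np.hypot(*(C[:,:2]-c).T)<r)&(C[:,2]>lo)&(C[:,2]<hi)]
    M=nr(RK,.065,.098,.116); print(n,"mold",len(M),rect(M),np.percentile(M[:,2],[5,50,95]))
    D=nr(K0,.055,.061,.073); print("disc",rect(D),cv2.minEnclosingCircle(np.float32(D[:,:2])))
    F=nr(K0,.055,.078,.095); print("fin",len(F),rect(F))
    D=nr([.5694,-.2184],.19,.036,.055); print("dryer",rect(D))
print("ik")
for r in(0,1):
  for az in(-15,-60,-100,-112):
    q=planner.ik(*pose([.554+.026*np.cos(np.radians(az)),-.3+.026*np.sin(np.radians(az)),.08],tool(az,0,r))); print(r,az,None if q is None else np.round(q,2))
```

```text
t18.4 [ 0.5819 -0.1311  0.0662] F [ 0.4  0.6 -0.6] gap 0.842 gf 0.0 [-0.61  0.8   1.71  0.76  1.17  2.18]
t20.3 [ 0.4203 -0.2496  0.2307] F [ 1.1  0.2 -0.2] gap 0.840 gf 0.0 [-0.67  0.3   1.88  0.    0.96  1.07]
top mold 454 (array([ 0.5813, -0.1421]), array([0.0566, 0.0566]), 80.5) [0.10272549 0.10685056 0.11130886]
disc (array([ 0.5556, -0.3005]), array([0.082 , 0.0825]), 0.3) ((0.555973470211029, -0.30013883113861084), 0.0424104705452919)
fin 40 (array([ 0.5815, -0.3055]), array([0.01  , 0.0275]), 79.3)
dryer (array([ 0.5696, -0.2169]), array([0.3008, 0.1705]), 81.0)
scene mold 346 (array([ 0.5801, -0.1426]), array([0.062 , 0.0597]), 83.3) [0.10038851 0.10454102 0.10765994]
disc (array([ 0.5546, -0.3027]), array([0.0831, 0.0837]), 86.9) ((0.5531983971595764, -0.30283018946647644), 0.043609607964754105)
fin 44 (array([ 0.5797, -0.3082]), array([0.0115, 0.0297]), 79.1)
dryer (array([ 0.5696, -0.2188]), array([0.3025, 0.1741]), 81.3)
ik
0 -15 [-0.59  0.73  1.62 -0.    0.79 -1.9 ]
0 -60 [-0.62  0.72  1.63 -0.    0.79 -1.14]
0 -100 [-0.64  0.71  1.67 -0.    0.77 -0.46]
0 -112 [-0.64  0.7   1.68 -0.    0.76 -0.26]
1 -15 [-0.59  0.73  1.62 -0.    0.79  1.24]
1 -60 [-0.62  0.72  1.63  0.    0.79  2.  ]
1 -100 [-0.64  0.71  1.67 -0.    0.77  2.68]
1 -112 None
```

The mould lies flat (top at 107 mm) and within 2 mm of the rack centre. Now the knob: I straddle the fin loosely, press, and turn along an arc.

Run:
```python
from h import *
K=np.array([.555,-.3013]); r=.026
def P(az,z): return np.r_[K+r*np.array([np.cos(np.radians(az)),np.sin(np.radians(az))]),z]
def O(az): return Ro.from_matrix(tool(az,0,0)).as_rotvec()
a0=-11.5
gripper_to(.26)
ctrl.movep(P(a0,.16),O(a0)); st()
print(ctrl.line_to(P(a0,.073),v=.08,guard=6)); gripper_to(.15); st()
ctrl.hold(.1)
print(ctrl.line_to(P(a0,.058),v=.015,guard=4)); s=sense(); zc=s["ee_pos"][2]; st()
if not .058<zc<.07: raise SystemExit("odd height")
z=zc-.0070
ctrl.line_to(P(a0,z),v=.02); st()
for az in np.linspace(a0,-105,11)[1:]:
    hit=ctrl.line_to(P(az,z),O(az),v=.025,guard=None if az>-93 else 12); s=sense(); print(round(az),hit,np.round(s["contact_force"],1),np.round(s["ee_pos"][2],4),np.round(s["ft_torque"],2))
    if hit: break
st()
p,d=capture("scene"); cv2.imwrite("pics/k.png",cv2.convertScaleAbs(cv2.resize(p[180:330,170:340],None,fx=3,fy=3),alpha=1.5))
```

```text
t23.5 [ 0.5804 -0.3065  0.1601] F [-0.4 -0.4  0.3] gap 0.256 gf 0.0 [-0.59  0.61  1.55 -0.    0.98 -1.96]
False
t25.0 [ 0.5806 -0.3065  0.0733] F [-0.5 -1.  -0.5] gap 0.152 gf 0.0 [-0.59  0.71  1.61  0.    0.82 -1.96]
True
t25.7 [ 0.5806 -0.3065  0.0646] F [0.1 0.4 5. ] gap 0.151 gf 2.3 [-0.59  0.72  1.62  0.    0.8  -1.96]
t26.2 [ 0.5807 -0.3065  0.0583] F [-1.5  1.3  8.9] gap 0.149 gf 4.3 [-0.59  0.73  1.62  0.    0.79 -1.96]
-21 False [-1.2  0.4  8.9] 0.0583 [ 0.15  0.23 -0.08]
-30 False [-0.8  1.6  8.9] 0.0583 [ 0.19  0.1  -0.06]
-40 False [0.3 1.1 8.7] 0.0584 [ 0.1   0.1  -0.04]
-49 False [-0.3  0.3  9.6] 0.0584 [ 0.15 -0.02 -0.04]
-58 False [0.1 1.  8.9] 0.0584 [ 0.07  0.   -0.07]
-68 False [-0.1  0.2  8.2] 0.0585 [ 0.05 -0.06 -0.03]
-77 False [0.  0.3 8.6] 0.0585 [ 0.02 -0.1  -0.07]
-86 False [ 0.7 -0.5  8.3] 0.0585 [-0.02 -0.09 -0.11]
-96 False [-0.1  0.9  8.8] 0.0585 [-0.05 -0.08 -0.04]
-105 False [4.4 0.6 8.2] 0.0588 [-0.04 -0.64  0.06]
t29.4 [ 0.5496 -0.3271  0.0588] F [4.4 0.6 8.2] gap 0.148 gf 7.7 [-0.64  0.71  1.67  0.    0.76 -0.38]
```

View pics/k.png

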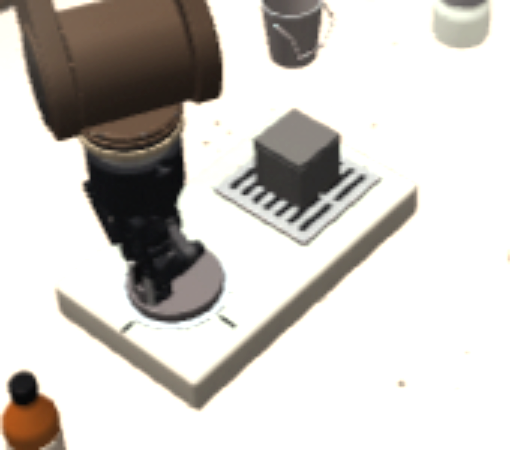

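A side force of 4.4 N builds at the end, which suggests the end stop. I push slightly further under guard, then lift straight up and look.

Run:
```python
from h import *
K=np.array([.555,-.3013]); r=.026
def P(az,z): return np.r_[K+r*np.array([np.cos(np.radians(az)),np.sin(np.radians(az))]),z]
O=lambda az: Ro.from_matrix(tool(az,0,0)).as_rotvec()
z=.0585
print(ctrl.line_to(P(-108,z),O(-108),v=.015,guard=10)); st()
ctrl.line_to(P(-104.5,z),O(-104.5),v=.02); st()
ctrl.line_to(P(-104.5,.16),v=.08); st()
ctrl.movep([.42,-.2,.28],O(-60)); st()
RK=np.array([.580,-.1443])
for n in("top","scene"):
    p,d=capture(n); cv2.imwrite(f"pics/{n}3.png",p); C=cloud(n,d).reshape(-1,3)
    nr=lambda c,r,lo,hi:C[(np.hypot(*(C[:,:2]-c).T)<r)&(C[:,2]>lo)&(C[:,2]<hi)]
    M=nr(RK,.065,.098,.116); print(n,"mold",rect(M))
    D=nr(K,.055,.055,.073); print("disc z",np.median(D[:,2]))
    F=nr(K,.055,.078,.095); print("fin",len(F),rect(F),np.median(F[:,2]))
a=cv2.imread("pics/scene3.png")[130:330,170:350]; b=cv2.imread("pics/top3.png")[170:270,160:440]
cv2.imwrite("pics/fin.png",cv2.convertScaleAbs(np.vstack([cv2.resize(a,(360,400)),cv2.resize(b,(360,129))]),alpha=1.5))
```

```text
False
t29.7 [ 0.5495 -0.3269  0.06  ] F [10.7 -0.3  7.1] gap 0.151 gf 10.5 [-0.64  0.71  1.67  0.    0.75 -0.33]
t29.9 [ 0.55   -0.3271  0.0596] F [ 5.3 -0.3  7. ] gap 0.148 gf 3.9 [-0.64  0.71  1.67  0.    0.76 -0.39]
t31.3 [ 0.5483 -0.3264  0.1595] F [-0.1 -0.6 -0.2] gap 0.147 gf 0.0 [-0.64  0.58  1.6   0.    0.96 -0.39]
t32.2 [ 0.4205 -0.2004  0.2797] F [-0.2 -0.2 -0.2] gap 0.147 gf 0.0 [-0.59  0.21  1.86 -0.    1.07 -1.11]
top mold (array([ 0.5814, -0.1421]), array([0.0567, 0.0566]), 80.9)
disc z 0.06664985348348207
fin 41 (array([ 0.5517, -0.326 ]), array([0.0283, 0.0101]), 81.0) 0.08462919558412763
scene mold (array([ 0.5806, -0.1443]), array([0.0588, 0.0596]), 81.1)
disc z 0.06500887838625052
fin 40 (array([ 0.552 , -0.3289]), array([0.03  , 0.0108]), 84.9) 0.08324774681930419
```

View pics/fin.png

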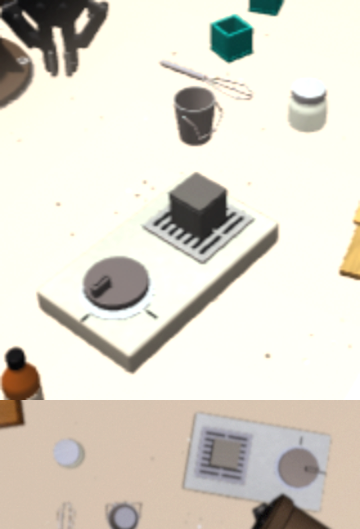

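The fin is at -99° in the world frame, which is the dryer's -y (full on). The disc has sprung back to 67 mm, and the mould is centred, upside down and untouched.

```bash
python3 -c "
from workcell import workorder; print(workorder.sign_off())"
```

```text
the job is handed in; nothing more can be done
None
```

The job is handed in: the grey mould lies upside down and flat within 2 mm of the rack centre, and the dryer was then started, with its knob turned to the end stop and sprung back up (about 32 s of the 72 s allowed). The pictures show no bystander moved.

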